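# Clamp a two-part casting mould

## Robot

A 6-joint arm with a two-finger parallel gripper is mounted at the origin on the work surface. World frame = base frame: x ahead of the robot, y to its left, z up, the work surface at z = 0. Lengths are in mm, angles in degrees, forces in N, time in s.
With the tool pointing down it reaches from about 350 to 850 mm from the base axis. Payload 8.1 kg.
Tool frame: the origin (TCP) lies midway between the tips of the shut fingers; the grasp point (between the pads) lies 19 mm behind it; x points along the fingers, y is the direction in which the jaws open and shut, and the axes are right-handed (so a half turn about x gives the same grasp; the last joint's range is limited). The gripper opens to 85 mm and grips with 20 to 120 N. Pads are 22 mm wide; open, the fingers measure 114 mm over their backs; the gripper's body (76 mm by 85 mm) begins 54 mm behind the grasp point. The pads swing forward as they close: fully open they stand 13 mm farther back than shut.
Start: joints at [71.253, 7.471, 85.268, -0, 87.261, -4.893], TCP at [143.648, 582.555, 231.292] pointing down, gripper open.
Joint ranges: [-169.43, 169.43], [-51.17, 129.36], [1.28, 143.12], [-76.62, 256.62], [0, 156.53], [-152.29, 152.29]. Speed limits (degrees/s): [136.94, 136.94, 159.86, 180, 180, 180].

## Interface

Orientations are given as [roll, pitch, yaw] about the fixed x, y, z axes, in that order (R = Rz(yaw) Ry(pitch) Rx(roll)).
In Python, from bench import r, snapshot, workorder gives the robot as it stands.
- The arm moves only by the tool send_rows, never from a script. Its arguments are lists of equal length, an entry for each row: "offset": the shift along the tool's x, y, z in cm, a list of three; "dr": the turn, a rotation vector about the tool's x, y, z in degrees, a list of three; "grip": the opening in per cent of the stroke, from 0 (shut) to 100 (fully open). In form: {"offset": [[dx, dy, dz], ...], "dr": [[rx, ry, rz], ...], "grip": [grip, ...]}. A call has 1 to 5 rows; each row shifts and turns the commanded pose from where the row before left it, along the tool's axes as they then stand; what a row does not reach is not made up. A row lasts 1/8 s, in which the tool goes at most 62.5 mm and 10.7 degrees, less where a joint would pass 70% of its speed; a pose out of reach is approached as far as the arm can. A call with a gripper value outside its range is refused whole. The fingers move at their own pace and stop on an object; "force" is the grip in N (left out, the last holds). Time passes only in rows, so rows that do not move let the fingers close. It gives the time, the measured TCP pose, the force and the opening at its end, in the units of the state.
- r.sense(): the state, without advancing time (a new reading comes with each control period).
- snapshot(name): name is "side" or "top" or "wrist"; returns a dict with "pixels" (400x640x3 uint8, red, green, blue), "fx", "fy", "cx", "cy" (pixels), "distortion" ([k1, k2, p1, p2, k3] as OpenCV has them; the pictures are not rectified), "world_to_cam" (4x4, takes a point from world to camera coordinates). Camera axes: x right, y up, looking along -z (the intrinsics and any distortion apply to the point x, -y, -z); pixel columns grow to the right and rows downward; lengths in mm; the calibration is good to about 2 mm. A picture is of the moment at which its call begins. There is no depth.
- workorder.hand_in(): hands the job in, once; it reports no verdict.
The state is a dict: "time": time; "joint_pos": joint angles; "qd": joint speeds; "joint_efforts": joint torques, N m; "tool_pos": TCP position; "tcp_rot": TCP orientation; "ft_force": force on the tool from outside, world axes, zero at the start; "wrist_torque": the same for the moment, N m; "finger_gap": finger opening in mm.
Only numpy, scipy, OpenCV 4.12 (cv2) and the standard library are available. Lean on these libraries where they do the work, as an engineer would, in place of code of your own. Each camera call takes 0.05 s, during which the arm holds its last target.

## Task

Hold the two halves of the white casting mould together for pouring: take two of the three spring clamps off the storage strip and clip them upright on the mould's top flange, one about midway along each side of the round filler boss, pushed fully home so the jaws bite on the thin flange beneath the thick rim. The mould's height is unknown, so feel for it and do not lean hard on it. Leave the third clamp on the strip, and the bottle, knife and sanding block where they are.

Things in the scene. Friction and masses are not known exactly. Their poses are not given: they have to be found in the camera images.
- stand: grey base (240 x 120 x 12 mm, fixed) of a lift stand; origin at the centre of its underside. On its lift plate, centred over the origin, is the white mould, 210 mm long along x: a block 47 mm thick, on it a thin upright flange 8 mm thick, 24 mm high, and on that a rim 14 mm thick, 22 mm high, all along x at y = 0. A filler boss, 30 mm across, flush with the rim's top, is at x = 0
- spot_1 (a point): on the stand's base, directly below the place to clamp at 60 mm along the stand's +x; 12 mm above the desk. The lift's height is not reported: the rim's top above this point lies anywhere from 116 to 151 mm above the desk. The lift is locked and does not yield
- spot_2 (a point): like spot_1, below the other place to clamp, 60 mm along the stand's -x; the rim is level, so its top is as high here as over spot_1
- rack: fixed storage strip: dark base 260 x 80 x 12 mm, upright aluminium strip along its x, 8 mm thick, 250 mm long, top edge 80 mm above the desk; origin at the centre of its underside. Strip and stand may have swapped sides. At the start three clamps bite on it, upright, pivots 96 mm above the desk, jaws across the strip, 60 to 90 mm apart
- clamp_a: spring clamp, one of three alike, 106 mm tall, 24 mm wide, 100 g. Origin on its pivot; z up to the handles, x along the pivot, y across the jaws. Two flat black handles reach 54 mm above the pivot, leaning apart: biting on 8 mm they are 49 mm over their outsides at 40 mm above the pivot, 56 at the top. Squeezed along y (15 N) to a stop, they stand parallel, 34 mm over their outsides
- clamp_b: spring clamp like clamp_a. Below the pivot the jaws hang 52 mm. Only their tip pads, 42 to 52 mm below the pivot, bite; above the pads the jaws are hollow. A throat block between the jaws, its underside 14 mm below the pivot, rests on an edge that is pushed fully in. Squeezed to the stop, the jaw tips are 26 mm apart; let go, a spring shuts them
- clamp_c: spring clamp like clamp_a and clamp_b: same shape, size, origin and axes
- jaw_a (a joint): opening angle of clamp_a's jaws (rad): 0 = biting on 8 mm (storage strip, or mould flange), +0.12 = on 14 mm (mould rim), +0.40 = squeezed fully open, -0.17 = shut on nothing
- jaw_b (a joint): opening angle of clamp_b's jaws (rad): 0 = biting on 8 mm (storage strip, or mould flange), +0.12 = on 14 mm (mould rim), +0.40 = squeezed fully open, -0.17 = shut on nothing
- jaw_c (a joint): opening angle of clamp_c's jaws (rad): 0 = biting on 8 mm (storage strip, or mould flange), +0.12 = on 14 mm (mould rim), +0.40 = squeezed fully open, -0.17 = shut on nothing
- bottle: amber bottle, 54 mm across, 110 mm tall, beyond the work; origin at its underside; leave it alone
- knife: capped craft knife lying flat, 145 mm long, 11 mm thick, between strip and stand; origin at its underside; leave it alone
- sanding_block: cork sanding block, 70 x 35 x 24 mm, between strip and stand; origin at its underside; leave it alone
There are look-alikes about, which are no part of the job. What is shaped like the clamp_c but blue is not meant.

How it is judged (in metres and radians):
On the way:
1. one clamp bites on the mould's flange beneath the rim, on either side of the boss, and has been let go (((value of joint jaw_a between -0.07 and 0.07 rad and x of clamp_a in the frame of stand between 0.026 and 0.095 m and y of clamp_a in the frame of stand between -0.012 and 0.012 m and z of clamp_a in the frame of stand between 0.115 and 0.18 m and angle between clamp_a's own z axis and vertical below 0.25 rad and contact force between clamp_a and stand above 0.2 N and contact force between clamp_a and the fingers below 0.1 N) or (value of joint jaw_a between -0.07 and 0.07 rad and x of clamp_a in the frame of stand between -0.095 and -0.026 m and y of clamp_a in the frame of stand between -0.012 and 0.012 m and z of clamp_a in the frame of stand between 0.115 and 0.18 m and angle between clamp_a's own z axis and vertical below 0.25 rad and contact force between clamp_a and stand above 0.2 N and contact force between clamp_a and the fingers below 0.1 N) or (value of joint jaw_b between -0.07 and 0.07 rad and x of clamp_b in the frame of stand between 0.026 and 0.095 m and y of clamp_b in the frame of stand between -0.012 and 0.012 m and z of clamp_b in the frame of stand between 0.115 and 0.18 m and angle between clamp_b's own z axis and vertical below 0.25 rad and contact force between clamp_b and stand above 0.2 N and contact force between clamp_b and the fingers below 0.1 N) or (value of joint jaw_b between -0.07 and 0.07 rad and x of clamp_b in the frame of stand between -0.095 and -0.026 m and y of clamp_b in the frame of stand between -0.012 and 0.012 m and z of clamp_b in the frame of stand between 0.115 and 0.18 m and angle between clamp_b's own z axis and vertical below 0.25 rad and contact force between clamp_b and stand above 0.2 N and contact force between clamp_b and the fingers below 0.1 N) or (value of joint jaw_c between -0.07 and 0.07 rad and x of clamp_c in the frame of stand between 0.026 and 0.095 m and y of clamp_c in the frame of stand between -0.012 and 0.012 m and z of clamp_c in the frame of stand between 0.115 and 0.18 m and angle between clamp_c's own z axis and vertical below 0.25 rad and contact force between clamp_c and stand above 0.2 N and contact force between clamp_c and the fingers below 0.1 N) or (value of joint jaw_c between -0.07 and 0.07 rad and x of clamp_c in the frame of stand between -0.095 and -0.026 m and y of clamp_c in the frame of stand between -0.012 and 0.012 m and z of clamp_c in the frame of stand between 0.115 and 0.18 m and angle between clamp_c's own z axis and vertical below 0.25 rad and contact force between clamp_c and stand above 0.2 N and contact force between clamp_c and the fingers below 0.1 N))), for 0.2 s.
At the end, for the whole second after the job is handed in: One clamp each side of the boss (26 to 95 mm from the middle), within 12 mm of the flange's line, upright within 0.25 rad, jaw joint within 0.07 of 0 (biting past the rim), let go, at rest; the third clamp still bites on the strip within 15 mm of its start ((((value of joint jaw_a between -0.07 and 0.07 rad and x of clamp_a in the frame of stand between 0.026 and 0.095 m and y of clamp_a in the frame of stand between -0.012 and 0.012 m and z of clamp_a in the frame of stand between 0.115 and 0.18 m and angle between clamp_a's own z axis and vertical below 0.25 rad and contact force between clamp_a and stand above 0.2 N and contact force between clamp_a and the fingers below 0.1 N) and (value of joint jaw_b between -0.07 and 0.07 rad and x of clamp_b in the frame of stand between -0.095 and -0.026 m and y of clamp_b in the frame of stand between -0.012 and 0.012 m and z of clamp_b in the frame of stand between 0.115 and 0.18 m and angle between clamp_b's own z axis and vertical below 0.25 rad and contact force between clamp_b and stand above 0.2 N and contact force between clamp_b and the fingers below 0.1 N) and (value of joint jaw_c between -0.07 and 0.07 rad and distance of clamp_c from where it was at the start of the episode below 0.015 m and angle between clamp_c's own z axis and vertical below 0.2 rad)) or ((value of joint jaw_a between -0.07 and 0.07 rad and x of clamp_a in the frame of stand between 0.026 and 0.095 m and y of clamp_a in the frame of stand between -0.012 and 0.012 m and z of clamp_a in the frame of stand between 0.115 and 0.18 m and angle between clamp_a's own z axis and vertical below 0.25 rad and contact force between clamp_a and stand above 0.2 N and contact force between clamp_a and the fingers below 0.1 N) and (value of joint jaw_c between -0.07 and 0.07 rad and x of clamp_c in the frame of stand between -0.095 and -0.026 m and y of clamp_c in the frame of stand between -0.012 and 0.012 m and z of clamp_c in the frame of stand between 0.115 and 0.18 m and angle between clamp_c's own z axis and vertical below 0.25 rad and contact force between clamp_c and stand above 0.2 N and contact force between clamp_c and the fingers below 0.1 N) and (value of joint jaw_b between -0.07 and 0.07 rad and distance of clamp_b from where it was at the start of the episode below 0.015 m and angle between clamp_b's own z axis and vertical below 0.2 rad)) or ((value of joint jaw_b between -0.07 and 0.07 rad and x of clamp_b in the frame of stand between 0.026 and 0.095 m and y of clamp_b in the frame of stand between -0.012 and 0.012 m and z of clamp_b in the frame of stand between 0.115 and 0.18 m and angle between clamp_b's own z axis and vertical below 0.25 rad and contact force between clamp_b and stand above 0.2 N and contact force between clamp_b and the fingers below 0.1 N) and (value of joint jaw_a between -0.07 and 0.07 rad and x of clamp_a in the frame of stand between -0.095 and -0.026 m and y of clamp_a in the frame of stand between -0.012 and 0.012 m and z of clamp_a in the frame of stand between 0.115 and 0.18 m and angle between clamp_a's own z axis and vertical below 0.25 rad and contact force between clamp_a and stand above 0.2 N and contact force between clamp_a and the fingers below 0.1 N) and (value of joint jaw_c between -0.07 and 0.07 rad and distance of clamp_c from where it was at the start of the episode below 0.015 m and angle between clamp_c's own z axis and vertical below 0.2 rad)) or ((value of joint jaw_b between -0.07 and 0.07 rad and x of clamp_b in the frame of stand between 0.026 and 0.095 m and y of clamp_b in the frame of stand between -0.012 and 0.012 m and z of clamp_b in the frame of stand between 0.115 and 0.18 m and angle between clamp_b's own z axis and vertical below 0.25 rad and contact force between clamp_b and stand above 0.2 N and contact force between clamp_b and the fingers below 0.1 N) and (value of joint jaw_c between -0.07 and 0.07 rad and x of clamp_c in the frame of stand between -0.095 and -0.026 m and y of clamp_c in the frame of stand between -0.012 and 0.012 m and z of clamp_c in the frame of stand between 0.115 and 0.18 m and angle between clamp_c's own z axis and vertical below 0.25 rad and contact force between clamp_c and stand above 0.2 N and contact force between clamp_c and the fingers below 0.1 N) and (value of joint jaw_a between -0.07 and 0.07 rad and distance of clamp_a from where it was at the start of the episode below 0.015 m and angle between clamp_a's own z axis and vertical below 0.2 rad)) or ((value of joint jaw_c between -0.07 and 0.07 rad and x of clamp_c in the frame of stand between 0.026 and 0.095 m and y of clamp_c in the frame of stand between -0.012 and 0.012 m and z of clamp_c in the frame of stand between 0.115 and 0.18 m and angle between clamp_c's own z axis and vertical below 0.25 rad and contact force between clamp_c and stand above 0.2 N and contact force between clamp_c and the fingers below 0.1 N) and (value of joint jaw_a between -0.07 and 0.07 rad and x of clamp_a in the frame of stand between -0.095 and -0.026 m and y of clamp_a in the frame of stand between -0.012 and 0.012 m and z of clamp_a in the frame of stand between 0.115 and 0.18 m and angle between clamp_a's own z axis and vertical below 0.25 rad and contact force between clamp_a and stand above 0.2 N and contact force between clamp_a and the fingers below 0.1 N) and (value of joint jaw_b between -0.07 and 0.07 rad and distance of clamp_b from where it was at the start of the episode below 0.015 m and angle between clamp_b's own z axis and vertical below 0.2 rad)) or ((value of joint jaw_c between -0.07 and 0.07 rad and x of clamp_c in the frame of stand between 0.026 and 0.095 m and y of clamp_c in the frame of stand between -0.012 and 0.012 m and z of clamp_c in the frame of stand between 0.115 and 0.18 m and angle between clamp_c's own z axis and vertical below 0.25 rad and contact force between clamp_c and stand above 0.2 N and contact force between clamp_c and the fingers below 0.1 N) and (value of joint jaw_b between -0.07 and 0.07 rad and x of clamp_b in the frame of stand between -0.095 and -0.026 m and y of clamp_b in the frame of stand between -0.012 and 0.012 m and z of clamp_b in the frame of stand between 0.115 and 0.18 m and angle between clamp_b's own z axis and vertical below 0.25 rad and contact force between clamp_b and stand above 0.2 N and contact force between clamp_b and the fingers below 0.1 N) and (value of joint jaw_a between -0.07 and 0.07 rad and distance of clamp_a from where it was at the start of the episode below 0.015 m and angle between clamp_a's own z axis and vertical below 0.2 rad))) and linear speed of each of clamp_a, clamp_b, clamp_c below 0.02 m/s); the robot touches nothing.
It fails at once if a clamp that is held open is leaned on the mould with more than 40 N ((value of joint jaw_a above 0.2 rad and contact force between clamp_a and stand above 40 N) or (value of joint jaw_b above 0.2 rad and contact force between clamp_b and stand above 40 N) or (value of joint jaw_c above 0.2 rad and contact force between clamp_c and stand above 40 N)).
It fails at once if the amber bottle is moved more than 20 mm (distance of bottle from where it was at the start of the episode above 0.02 m).
It fails at once if the capped knife is moved more than 20 mm (distance of knife from where it was at the start of the episode above 0.02 m).
It fails at once if the sanding block is moved more than 20 mm (distance of sanding_block from where it was at the start of the episode above 0.02 m).
It also fails if it takes over 64 s, if anything falls off the work surface, if the arm or the gripper's body presses on something with over 40 N, if the wrist force passes 120 N, or if a joint passes its speed limit or range.

## Working session

There is one attempt and no reset: what is moved stays moved. The work goes in short steps, Python scripts to look and compute and a tool call to move; the robot and the scene stay as the last step left them, time stands still between calls to the robot, and variables do not carry over. Pictures are saved under pics/ and viewed, and the job is handed in when it is done.

Besides the shell and the picture viewer there is one more tool, called after "Request:" by a JSON object that holds its "method" and its "body". send_rows: Moves the arm, as the interface text tells. Its arguments: {"type":"object","properties":{"offset":{"type":"array","items":{"type":"array","items":{"type":"number"}}},"dr":{"type":"array","items":{"type":"array","items":{"type":"number"}}},"grip":{"type":"array","items":{"type":"number"}},"force":{"type":"number"}},"required":["offset","dr","grip"]}

```bash
mkdir -p pics; ls; python3 - <<'E'
from bench import r, snapshot
import cv2
print(r.sense())
for n in ("side","top","wrist"):
    s=snapshot(n); cv2.imwrite(f"pics/{n}0.png",s["pixels"][:,:,::-1])
    print(n,s["fx"],s["fy"],s["cx"],s["cy"],s["distortion"]); print(s["world_to_cam"])
E
```

```text
pics
{'time': 0.0, 'joint_pos': array([ 7.12519989e+01,  7.51534584e+00,  8.53302306e+01, -1.80111295e-03,
        8.72609631e+01, -4.89414433e+00]), 'qd': array([-0.02400964, -0.07590857, -0.11286163, -0.0557664 ,  0.03973237,
       -0.00175271]), 'joint_efforts': array([ 4.86638128e-04, -5.69380760e+01, -5.00571620e+01, -2.02973324e-04,
        1.45801215e-02, -9.15550208e-05]), 'tool_pos': array([143.48951116, 582.01914897, 230.23283183]), 'tcp_rot': array([ -93.92681183,   89.89344524, -107.78058082]), 'ft_force': array([-0.7152699 , -0.13148122, -0.10372143]), 'wrist_torque': array([-0.00296996, -0.01048686,  0.00932922]), 'finger_gap': 85.28718747204758}
side 498.5271973742268 498.5271973742268 316.54387451163757 203.32942561804242 [-0.12498705  0.          0.          0.          0.        ]
[[ 9.46476437e-01 -3.22680080e-01  7.74076324e-03 -5.85123072e+02]
 [ 1.74722454e-01  5.32360970e-01  8.28289721e-01 -1.55375007e+02]
 [-2.71393474e-01 -7.82604219e-01  5.60246570e-01 -1.05587963e+03]
 [ 0.00000000e+00  0.00000000e+00  0.00000000e+00  1.00000000e+00]]
top 482.9854706938781 482.9854706938781 326.0735487003319 203.59019388840667 [0.04692495 0.         0.         0.         0.        ]
[[ 1.76117835e-02 -9.99842623e-01  2.13385473e-03 -7.37159811e+01]
 [ 9.96139150e-01  1.77300447e-02  8.59792969e-02 -6.24085145e+02]
 [-8.60035991e-02  6.11367468e-04  9.96294639e-01 -9.74325934e+02]
 [ 0.00000000e+00  0.00000000e+00  0.00000000e+00  1.00000000e+00]]
wrist 342.2101925773166 342.2101925773166 319.647867543717 199.62717631835434 [-0.04372234  0.          0.          0.          0.        ]
[[ 2.40622614e-01  9.70616932e-01 -1.87881899e-03 -5.99697454e+02]
 [-9.27653782e-01  2.29401352e-01 -2.94675212e-01  3.86088277e+01]
 [-2.85585747e-01  7.26484134e-02  9.55595620e-01 -3.80679953e+02]
 [ 0.00000000e+00  0.00000000e+00  0.00000000e+00  1.00000000e+00]]
```

View pics/side0.png

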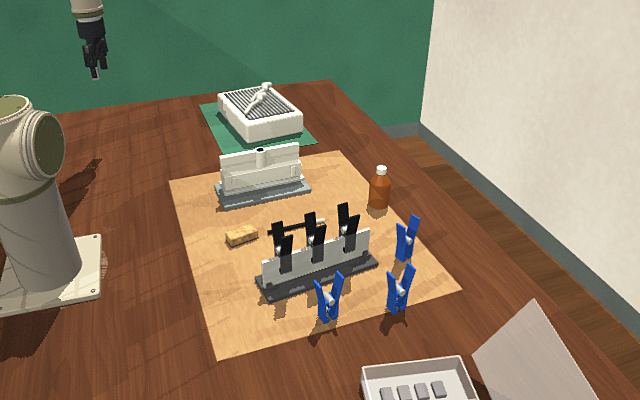

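View pics/top0.png

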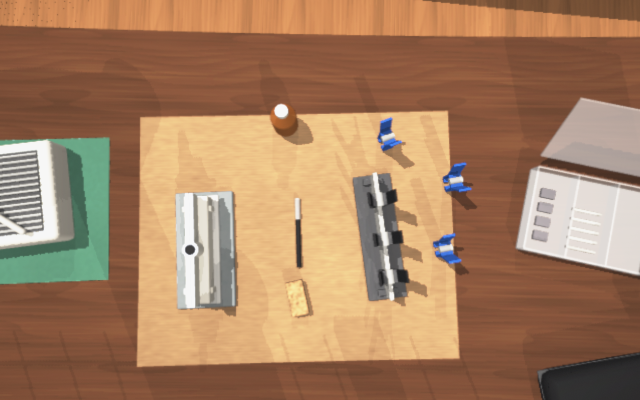

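View pics/wrist0.png

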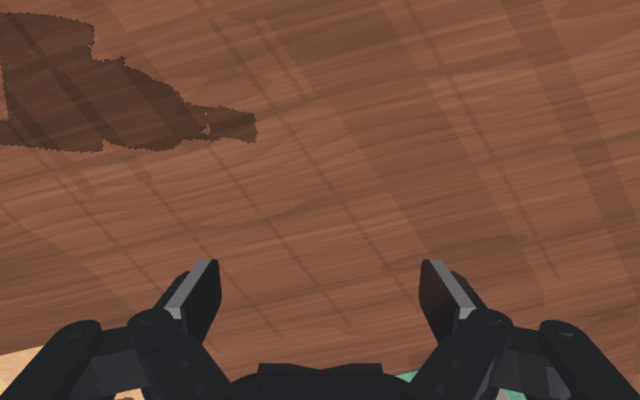

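```bash
cat > h.py <<'E'
import numpy as np, cv2
from bench import r, snapshot
def ray(s,uv):
    K=np.array([[s["fx"],0,s["cx"]],[0,s["fy"],s["cy"]],[0,0,1]]);W=np.array(s["world_to_cam"]);R=W[:3,:3];t=W[:3,3]
    p=cv2.undistortPoints(np.array(uv,float).reshape(-1,1,2),K,np.array(s["distortion"],float)).reshape(-1,2)
    d=np.c_[p[:,0],-p[:,1],-np.ones(len(p))]@R
    return -R.T@t,d
def onz(s,uv,z):
    o,d=ray(s,uv); return o+d*((z-o[2])/d[:,2])[:,None]
def proj(s,P):
    K=np.array([[s["fx"],0,s["cx"]],[0,s["fy"],s["cy"]],[0,0,1]]);W=np.array(s["world_to_cam"])
    c=np.atleast_2d(P)@W[:3,:3].T+W[:3,3]; c=c*[1,-1,-1]
    return cv2.projectPoints(c,np.zeros(3),np.zeros(3),K,np.array(s["distortion"],float))[0].reshape(-1,2)
def tri(s1,u1,s2,u2):
    o1,d1=ray(s1,[u1]);o2,d2=ray(s2,[u2]);d1=d1[0];d2=d2[0]
    a=np.linalg.lstsq(np.c_[d1,-d2],o2-o1,rcond=None)[0]
    p,q=o1+a[0]*d1,o2+a[1]*d2
    return (p+q)/2,np.linalg.norm(p-q)
def crop(s,x0,y0,x1,y1,k,name,pts=()):
    im=cv2.resize(s["pixels"][y0:y1,x0:x1,::-1],None,fx=k,fy=k,interpolation=cv2.INTER_CUBIC)
    for p in pts: cv2.circle(im,(int((p[0]-x0+.5)*k),int((p[1]-y0+.5)*k)),3,(0,0,255),1)
    cv2.imwrite("pics/"+name,im)
E
python3 - <<'E'
from h import *
t=snapshot("top");s=snapshot("side")
np.save("t0.npy",t,allow_pickle=True);np.save("s0.npy",s,allow_pickle=True)
crop(t,345,165,415,305,4,"t_rack.png");crop(t,170,185,240,315,4,"t_stand.png")
crop(s,245,190,385,310,5,"s_rack.png");crop(s,205,135,320,210,6,"s_stand.png")
a=cv2.imread("pics/t_rack.png");b=cv2.imread("pics/t_stand.png");b=cv2.copyMakeBorder(b,0,a.shape[0]-b.shape[0],0,0,0)
cv2.imwrite("pics/t_both.png",np.hstack([b,a]))
E
```

```text
(no output)
```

View pics/t_both.png

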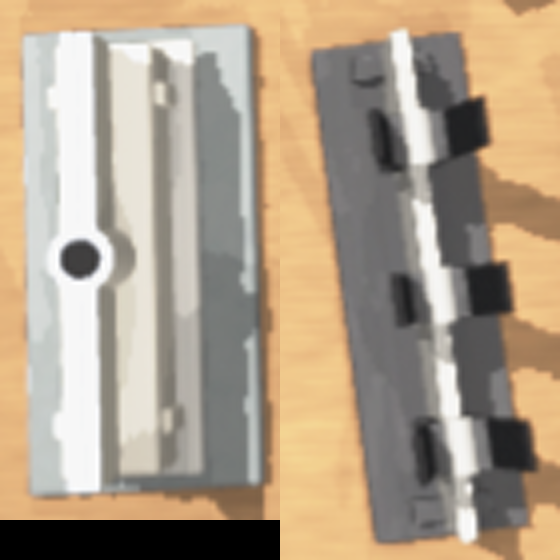

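View pics/s_rack.png

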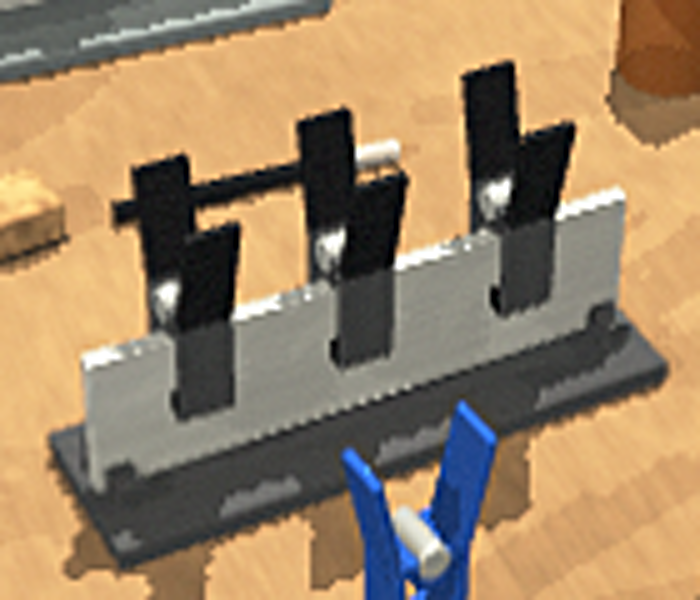

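View pics/s_stand.png

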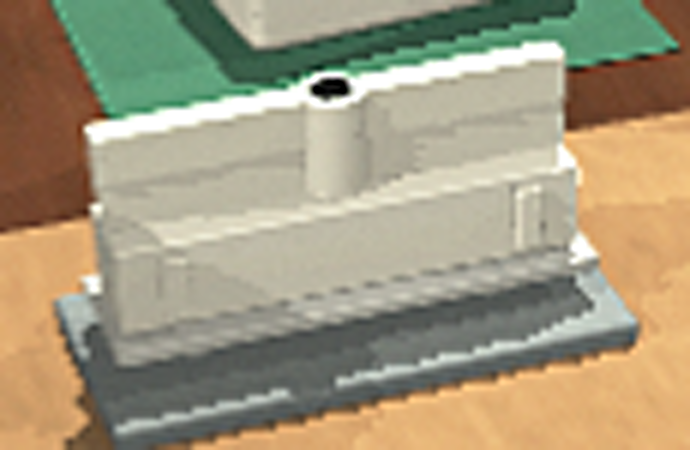

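```bash
cat > m.py <<'E'
from h import *
t=np.load("t0.npy",allow_pickle=True).item();s=np.load("s0.npy",allow_pickle=True).item()
ts=lambda L:[(170+(u+.0)/4-.5,185+v/4-.5) for u,v in L]
tr=lambda L:[(345+(u-280)/4-.5,165+v/4-.5) for u,v in L]
ss=lambda L:[(205+u/6-.5,135+v/6-.5) for u,v in L]
sr=lambda L:[(245+u/5-.5,190+v/5-.5) for u,v in L]
np.set_printoptions(precision=1,suppress=True)
print("cam",ray(t,[(0,0)])[0],ray(s,[(0,0)])[0])
c=onz(t,ts([(24,38),(246,27),(263,483),(32,494)]),12);print("stand base",c,c.mean(0))
b=tri(t,ts([(79,258)])[0],s,ss([(332,88)])[0]);print("boss",b)
z=b[0][2];e=onz(t,ts([(79,32),(80,490)]),z);print("rim ends",e,e.mean(0))
e=onz(s,ss([(92,128),(562,48)]),z);print("rim ends side near edge",e)
c=onz(t,tr([(312,50),(460,34),(526,524),(380,541)]),12);print("rack base",c,c.mean(0))
e=onz(t,tr([(401,30),(468,537)]),80);print("strip",e,e.mean(0),np.degrees(np.arctan2(*(e[0]-e[1])[:2][::-1])))
e=onz(s,sr([(83,360),(622,192)]),80);print("strip side",e)
# handle tops from side view z=150: far handle (+y) top edge & near handle top edge
for k,(f,n) in enumerate([(((133,168),(187,156)),((187,237),(238,224))),(((298,120),(349,110)),((357,186),(406,174))),(((463,74),(514,62)),((523,136),(574,124)))]):
    p=onz(s,sr(f+n),150);print("clamp",k,p[:,:2].tolist(),p.mean(0))
E
python3 m.py
```

```text
cam [ 539.2  -62.  1024.5] [ 294.4 -932.4  724.8]
stand base [[641.1 253.4  12. ]
 [649.1 137.8  12. ]
 [413.3 120.6  12. ]
 [406.2 238.2  12. ]] [527.4 187.5  12. ]
boss (array([527.9, 189.1, 122.9]), np.float64(0.6364016588804852))
rim ends [[633.3 193.5 122.9]
 [422.8 183.7 122.9]] [528.1 188.6 122.9]
rim ends side near edge [[423.5 186.3 122.9]
 [632.3 194.2 122.9]]
rack base [[ 684.  -117.5   12. ]
 [ 693.9 -195.6   12. ]
 [ 439.1 -231.    12. ]
 [ 428.9 -155.8   12. ]] [ 561.5 -175.    12. ]
strip [[ 685.  -157.6   80. ]
 [ 439.1 -191.8   80. ]] [ 562.  -174.7   80. ] 7.934814938530249
strip side [[ 436.8 -191.4   80. ]
 [ 683.6 -156.6   80. ]]
clamp 0 [[466.7487047931921, -166.9024135259225], [488.8349423074633, -165.80581876669635], [475.007151924598, -215.46633980205695], [495.4186593548952, -213.7814921628958]] [ 481.5 -190.5  150. ]
clamp 1 [[537.5101641593433, -156.0912373030975], [559.0873610991473, -155.8526726112865], [545.7370342967306, -205.1420321889608], [566.2789387717876, -203.73250160404461]] [ 552.2 -180.2  150. ]
clamp 2 [[611.7920411544726, -146.05778026956295], [635.0108304550586, -144.37753107299545], [618.8860867062451, -194.4301038976189], [641.3520372390371, -193.17418906396915]] [ 626.8 -169.5  150. ]
```

```bash
cat > g.py <<'E'
import sys
from h import *
from scipy.spatial.transform import Rotation as Ro
np.set_printoptions(precision=2,suppress=True)
def go(x,y,z,a):
    st=r.sense();R=Ro.from_euler("xyz",st["tcp_rot"],degrees=True)
    best=None
    for aa in (a,a+180):
        c,s_=np.cos(np.radians(aa)),np.sin(np.radians(aa))
        T=Ro.from_matrix(np.array([[0,c,s_],[0,s_,-c],[-1,0,0]]))
        d=(R.inv()*T).as_rotvec(degrees=True)
        if best is None or np.linalg.norm(d)<np.linalg.norm(best): best=d
    Y=R.as_matrix()[:,1]
    w=np.array([x,y,z])-st["tool_pos"]
    print("t",st["time"],"tcp",st["tool_pos"],"ayaw",np.degrees(np.arctan2(Y[1],Y[0])),"gap",st["finger_gap"],"F",st["ft_force"],"q",st["joint_pos"])
    print("offset cm (tool now)",R.inv().apply(w)/10,"after turn",(R*Ro.from_rotvec(best,degrees=True)).inv().apply(w)/10,"dr",best)
if __name__=="__main__": go(*map(float,sys.argv[1:5]))
E
python3 g.py 626 -167 250 97.9
```

```text
t 0.25 tcp [143.56 582.29 230.76] ayaw 76.14817904217526 gap 85.19805514709935 F [0.59 0.09 0.3 ] q [71.25  7.5  85.3  -0.   87.26 -4.89]
offset cm (tool now) [ -1.87 -61.2   64.78] after turn [ -1.92 -80.85  37.49] dr [-21.75  -0.01   0.05]
```

Request:
{"method": "send_rows", "body": {"offset": [[-0.64, 0, 0], [-0.64, 0, 0], [-0.64, 0, 0], [0, -5.4, 2.5], [0, -5.4, 2.5]], "dr": [[-7.25, 0, 0], [-7.25, 0, 0], [-7.25, 0, 0], [0, 0, 0], [0, 0, 0]], "grip": [100, 100, 100, 100, 100]}}

```text
time: 0.88
tool_pos: [208.3, 481.4, 250.1]
tcp_rot: [-99.3, 90.0, -91.3]
ft_force: [1.2, 0.9, 0.3]
finger_gap: 85.4
```

Request:
{"method": "send_rows", "body": {"offset": [[0, -5.4, 2.5], [0, -5.4, 2.5], [0, -5.4, 2.5], [0, -5.4, 2.5], [0, -5.4, 2.5]], "dr": [[0, 0, 0], [0, 0, 0], [0, 0, 0], [0, 0, 0], [0, 0, 0]], "grip": [100, 100, 100, 100, 100]}}

```text
time: 1.5
tool_pos: [369.6, 230.5, 250.7]
tcp_rot: [19.2, 89.9, 27.1]
ft_force: [0.6, -0.2, -0.3]
finger_gap: 85.7
```

Request:
{"method": "send_rows", "body": {"offset": [[0, -5.4, 2.5], [0, -5.4, 2.5], [0, -5.4, 2.5], [0, -5.4, 2.5], [0, -5.4, 2.5]], "dr": [[0, 0, 0], [0, 0, 0], [0, 0, 0], [0, 0, 0], [0, 0, 0]], "grip": [100, 100, 100, 100, 100]}}

```text
time: 2.12
tool_pos: [530.7, -20.0, 250.6]
tcp_rot: [0.8, 90.0, 8.7]
ft_force: [-0.1, 0.3, -0.2]
finger_gap: 85.5
```

```bash
python3 g.py 626.3 -165.8 230 97.9
```

```text
t 2.125 tcp [530.66 -20.01 250.63] ayaw 97.88065103314047 gap 85.519373319404 F [-0.14  0.33 -0.17] q [  -7.7    -3.72   94.69    0.01   88.99 -105.58]
offset cm (tool now) [  2.07 -15.75   7.47] after turn [  2.06 -15.76   7.47] dr [-0.02  0.03 -0.  ]
```

Request:
{"method": "send_rows", "body": {"offset": [[0, -5.25, 2.49], [0, -5.25, 2.49], [0, -5.25, 2.49], [1.0, 0, 0], [0, 0, 0]], "dr": [[0, 0, 0], [0, 0, 0], [0, 0, 0], [0, 0, 0], [0, 0, 0]], "grip": [100, 100, 100, 100, 100]}}

```text
time: 2.75
tool_pos: [624.6, -163.5, 238.6]
tcp_rot: [147.3, 89.8, 155.2]
ft_force: [-0.4, 0.1, -0.0]
finger_gap: 86.0
```

```bash
python3 - <<'E'
from h import *
s=snapshot("wrist");cv2.imwrite("pics/w1.png",s["pixels"][:,:,::-1])
print(proj(s,[[626.3,-165.8,150],[626.3,-165.8,80]]))
E
python3 g.py 626.3 -165.8 116 97.9
```

```text
[[315.50532604 205.39517885]
 [316.32698683 181.69477782]]
t 2.8 tcp [ 624.77 -162.99  239.77] ayaw 97.91700821770318 gap 85.24224133321405 F [-0.3   0.06 -0.6 ] q [ -19.18   14.44   76.53    0.02   89.13 -117.1 ]
offset cm (tool now) [12.38 -0.31  0.13] after turn [12.38 -0.3   0.11] dr [ 0.02 -0.08 -0.07]
```

View pics/w1.png

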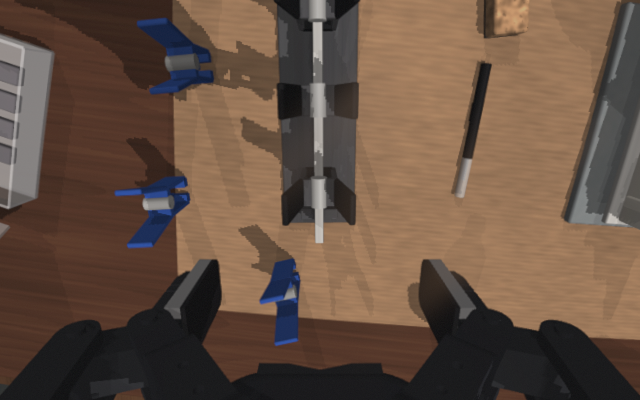

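```bash
python3 - <<'E'
from h import *
s=snapshot("wrist");crop(s,270,60,370,250,3,"w1c.png",proj(s,[[626.3,-165.8,150]]))
E
```

```text
(no output)
```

View pics/w1c.png

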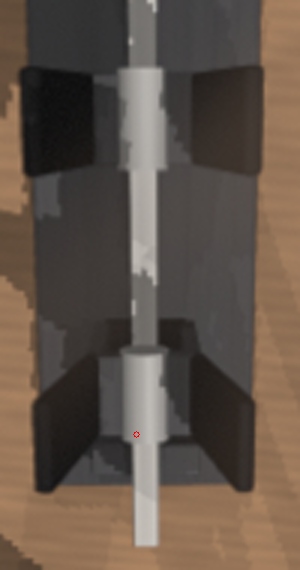

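Request:
{"method": "send_rows", "body": {"offset": [[0, -0.2, 0.2], [4, 0, 0], [4, 0, 0], [4.5, 0, 0], [0, 0, 0]], "dr": [[0, 0, 0], [0, 0, 0], [0, 0, 0], [0, 0, 0], [0, 0, 0]], "grip": [100, 100, 100, 100, 100]}}

```text
time: 3.48
tool_pos: [624.7, -163.8, 111.6]
tcp_rot: [152.8, 89.6, 160.8]
ft_force: [0.1, -0.9, 0.2]
finger_gap: 85.5
```

```bash
python3 - <<'E'
from h import *
s=snapshot("wrist");w=s["pixels"][:,:,::-1]
q=snapshot("side");crop(q,220,60,420,310,2,"s2.png");a=cv2.imread("pics/s2.png")
cv2.imwrite("pics/c2.png",np.hstack([w[:,120:520],a[:400]]))
E
python3 g.py 627 -165 114 97.9
```

```text
t 3.575 tcp [ 628.24 -165.25  117.21] ayaw 97.93257566834173 gap 85.08717570442894 F [0.08 0.93 0.92] q [ -19.26   19.27   83.73    0.     76.93 -117.19]
offset cm (tool now) [ 0.32  0.04 -0.12] after turn [ 0.32  0.04 -0.12] dr [0.03 0.06 0.03]
```

View pics/c2.png

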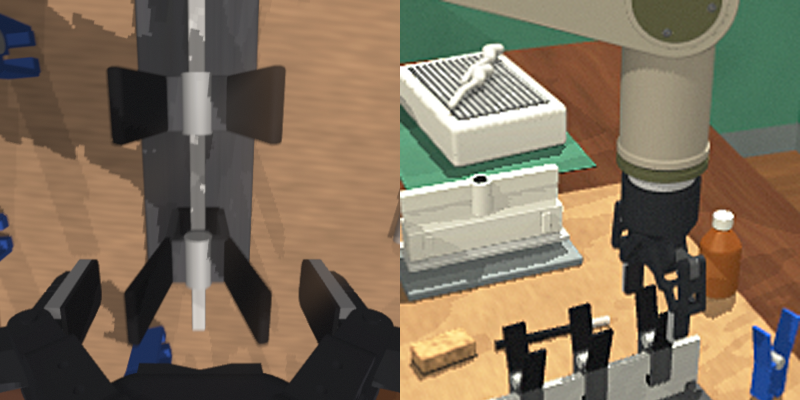

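Request:
{"method": "send_rows", "body": {"offset": [[0.3, 0, -0.1], [0, 0, 0], [0, 0, 0], [0, 0, 0], [0, 0, 0]], "dr": [[0, 0, 0], [0, 0, 0], [0, 0, 0], [0, 0, 0], [0, 0, 0]], "grip": [70, 55, 45, 30, 20], "force": 45}}

```text
time: 4.2
tool_pos: [630.4, -166.9, 117.9]
tcp_rot: [-26.0, 89.5, -18.1]
ft_force: [0.5, 0.6, 14.1]
finger_gap: 32.8
```

Request:
{"method": "send_rows", "body": {"offset": [[0, 0, 0], [0, 0, 0], [0, 0, 0]], "dr": [[0, 0, 0], [0, 0, 0], [0, 0, 0]], "grip": [20, 20, 20]}}

```text
time: 4.58
tool_pos: [630.4, -166.9, 117.9]
tcp_rot: [-26.3, 89.4, -18.4]
ft_force: [1.3, 0.5, 15.0]
finger_gap: 32.8
```

```bash
python3 - <<'E'
from h import *
s=snapshot("wrist");w=s["pixels"][:,:,::-1]
q=snapshot("side");crop(q,300,160,400,260,4,"s2.png");a=cv2.imread("pics/s2.png")
cv2.imwrite("pics/c3.png",np.hstack([w[:,120:520],a[:400]]))
E
python3 g.py 627 -165 114 97.9
```

```text
t 4.675 tcp [ 630.36 -166.89  117.92] ayaw 97.88970146736692 gap 33.1260262863819 F [ 0.36  0.62 14.64] q [ -19.34   19.14   83.81    0.01   76.49 -117.23]
offset cm (tool now) [ 0.39  0.24 -0.31] after turn [ 0.39  0.23 -0.31] dr [-0.01  0.49  0.24]
```

View pics/c3.png

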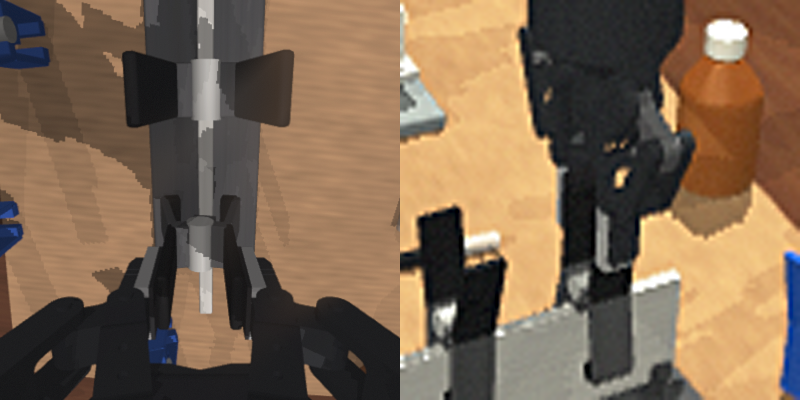

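Request:
{"method": "send_rows", "body": {"offset": [[-0.3, 0, 0], [-0.7, 0, 0], [-2, 0, 0], [-2.5, 0, 0], [0, 0, 0]], "dr": [[0, 0, 0], [0, 0, 0], [0, 0, 0], [0, 0, 0], [0, 0, 0]], "grip": [20, 20, 20, 20, 20]}}

```text
time: 5.3
tool_pos: [628.5, -166.3, 171.2]
tcp_rot: [-27.4, 89.7, -19.5]
ft_force: [1.4, -0.4, -0.8]
finger_gap: 33.4
```

Request:
{"method": "send_rows", "body": {"offset": [[-3.5, 0, 0], [-4, 0, 0], [-1, 0, 0], [0, 0, 0]], "dr": [[0, 0, 0], [0, 0, 0], [0, 0, 0], [0, 0, 0]], "grip": [20, 20, 20, 20]}}

```text
time: 5.8
tool_pos: [626.8, -165.7, 252.2]
tcp_rot: [-29.9, 90.0, -22.0]
ft_force: [0.2, -0.8, -2.0]
finger_gap: 32.8
```

```bash
python3 - <<'E'
from h import *
s=snapshot("wrist");w=s["pixels"][:,:,::-1]
q=snapshot("side");crop(q,260,60,460,260,2,"s2.png");a=cv2.imread("pics/s2.png")
cv2.imwrite("pics/c4.png",np.hstack([w[:,120:520],a[:400]]))
E
python3 g.py 588 192 255 93.2
```

```text
t 5.9 tcp [ 625.86 -165.38  250.06] ayaw 97.89419652639732 gap 32.944502240663226 F [-0.3  -0.47 -1.83] q [ -19.34   14.59   75.29   -0.     90.31 -117.23]
offset cm (tool now) [-0.44 35.92  1.16] after turn [-0.49 35.89 -1.78] dr [ 4.69 -0.17 -0.08]
```

View pics/c4.png

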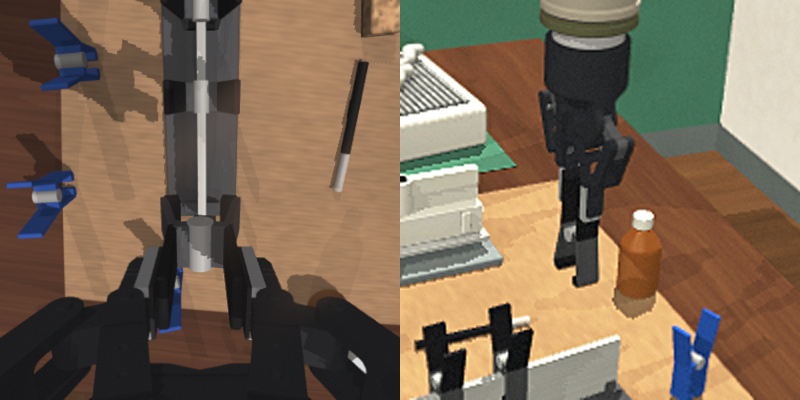

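Request:
{"method": "send_rows", "body": {"offset": [[-0.3, 0, 0], [0, 4, -0.3], [0, 5.5, -0.3], [0, 5.5, -0.3], [0, 5.5, -0.3]], "dr": [[4.7, 0, 0], [0, 0, 0], [0, 0, 0], [0, 0, 0], [0, 0, 0]], "grip": [20, 20, 20, 20, 20]}}

```text
time: 6.52
tool_pos: [601.9, 40.0, 253.0]
tcp_rot: [174.4, 89.8, 177.5]
ft_force: [0.2, -0.4, -1.3]
finger_gap: 32.8
```

Request:
{"method": "send_rows", "body": {"offset": [[0, 5.5, -0.2], [0, 5, -0.2], [0, 3.5, -0.2], [0, 1.4, 0], [0, 0, 0]], "dr": [[0, 0, 0], [0, 0, 0], [0, 0, 0], [0, 0, 0], [0, 0, 0]], "grip": [20, 20, 20, 20, 20]}}

```text
time: 7.15
tool_pos: [588.1, 192.0, 253.9]
tcp_rot: [-162.6, 89.9, -159.3]
ft_force: [0.2, -1.1, -1.0]
finger_gap: 32.9
```

```bash
python3 - <<'E'
from h import *
s=snapshot("wrist");w=s["pixels"][:,:,::-1]
q=snapshot("side");crop(q,180,20,380,220,2,"s2.png");a=cv2.imread("pics/s2.png")
cv2.imwrite("pics/c5.png",np.hstack([w[:,120:520],a[:400]]))
print(proj(s,[[588,192,123],[528,188.7,123]]))
E
python3 g.py 588 192 165 93.2
```

```text
[[319.33464549 187.9019367 ]
 [319.38434582 113.6601234 ]]
t 7.25 tcp [588.7  190.58 254.66] ayaw 93.15260728326561 gap 33.16696892661793 F [-0.75  0.31 -1.24] q [ 13.21   9.96  80.1   -0.03  90.01 -79.94]
offset cm (tool now) [ 8.97  0.15 -0.05] after turn [ 8.97  0.15 -0.06] dr [-0.05 -0.07  0.05]
```

View pics/c5.png

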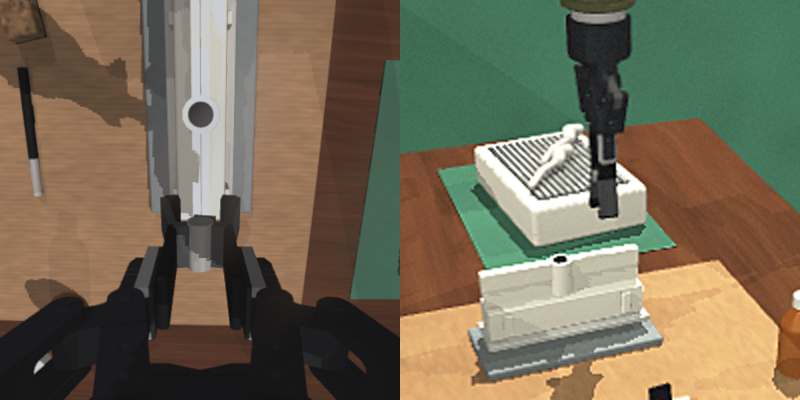

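Request:
{"method": "send_rows", "body": {"offset": [[2, 0.1, 0], [2, 0, 0], [0.9, 0, 0], [0, 0, 0]], "dr": [[0, 0, 0], [0, 0, 0], [0, 0, 0], [0, 0, 0]], "grip": [20, 20, 20, 20]}}

```text
time: 7.75
tool_pos: [587.8, 192.3, 204.7]
tcp_rot: [-169.8, 89.8, -166.6]
ft_force: [-0.3, -0.1, -1.4]
finger_gap: 32.8
```

Request:
{"method": "send_rows", "body": {"offset": [[0.4, 0, 0], [0.4, 0, 0], [0.4, 0, 0], [0, 0, 0]], "dr": [[0, 0, 0], [0, 0, 0], [0, 0, 0], [0, 0, 0]], "grip": [20, 20, 20, 20]}}

```text
time: 8.25
tool_pos: [588.5, 192.7, 194.1]
tcp_rot: [-166.0, 90.0, -162.8]
ft_force: [0.4, 0.2, -0.5]
finger_gap: 32.8
```

```bash
python3 - <<'E'
from h import *
s=snapshot("wrist");w=s["pixels"][:,:,::-1]
q=snapshot("side");crop(q,205,100,325,200,4,"s2.png");a=cv2.imread("pics/s2.png")
cv2.imwrite("pics/c6.png",np.hstack([w[:,160:480],a[:400]]))
E
python3 g.py 588 192 160.5 93.2
```

```text
t 8.35 tcp [588.69 192.8  194.55] ayaw 93.19711281808436 gap 32.686175774914595 F [ 0.58 -0.19 -0.76] q [ 13.39  11.51  84.62   0.    83.86 -79.8 ]
offset cm (tool now) [ 3.41 -0.08 -0.07] after turn [ 3.41 -0.08 -0.07] dr [-0.  0. -0.]
```

View pics/c6.png

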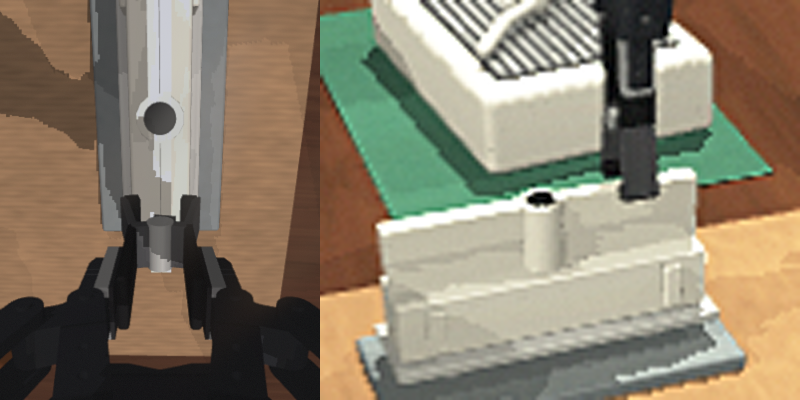

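Request:
{"method": "send_rows", "body": {"offset": [[0.4, -0.05, 0], [0.4, 0, 0], [0.4, 0, 0], [0.4, 0, 0], [0.4, 0, 0]], "dr": [[0, 0, 0], [0, 0, 0], [0, 0, 0], [0, 0, 0], [0, 0, 0]], "grip": [20, 20, 20, 20, 20]}}

```text
time: 8.98
tool_pos: [588.6, 192.3, 174.1]
tcp_rot: [-167.2, 90.0, -164.0]
ft_force: [-0.1, 0.2, -1.5]
finger_gap: 32.8
```

Request:
{"method": "send_rows", "body": {"offset": [[0.2, 0, 0], [0.2, 0, 0], [0, 0, 0]], "dr": [[0, 0, 0], [0, 0, 0], [0, 0, 0]], "grip": [20, 20, 20]}}

```text
time: 9.35
tool_pos: [588.6, 192.3, 170.4]
tcp_rot: [-166.3, 90.0, -163.1]
ft_force: [-0.0, 0.6, -1.4]
finger_gap: 33.3
```

Request:
{"method": "send_rows", "body": {"offset": [[0.2, 0, 0], [0.1, 0, 0], [0, 0, 0]], "dr": [[0, 0, 0], [0, 0, 0], [0, 0, 0]], "grip": [20, 20, 20]}}

```text
time: 9.72
tool_pos: [588.6, 192.2, 167.4]
tcp_rot: [-162.7, 90.0, -159.5]
ft_force: [0.7, 0.0, -1.7]
finger_gap: 32.9
```

Request:
{"method": "send_rows", "body": {"offset": [[0.2, 0, 0], [0.1, 0, 0], [0, 0, 0]], "dr": [[0, 0, 0], [0, 0, 0], [0, 0, 0]], "grip": [20, 20, 20]}}

```text
time: 10.1
tool_pos: [588.6, 192.2, 164.3]
tcp_rot: [-172.1, 90.0, -168.9]
ft_force: [-0.3, 0.1, -2.1]
finger_gap: 32.5
```

Request:
{"method": "send_rows", "body": {"offset": [[0.1, 0, 0], [0.1, 0, 0], [0, 0, 0]], "dr": [[0, 0, 0], [0, 0, 0], [0, 0, 0]], "grip": [20, 20, 20]}}

```text
time: 10.48
tool_pos: [588.6, 192.2, 162.4]
tcp_rot: [-163.2, 90.0, -160.0]
ft_force: [-0.0, -0.2, -0.3]
finger_gap: 33.4
```

Request:
{"method": "send_rows", "body": {"offset": [[0.1, 0, 0], [0.05, 0, 0], [0, 0, 0]], "dr": [[0, 0, 0], [0, 0, 0], [0, 0, 0]], "grip": [20, 20, 20]}}

```text
time: 10.85
tool_pos: [588.9, 192.3, 161.4]
tcp_rot: [7.4, 90.0, 10.6]
ft_force: [-0.8, -0.4, 2.3]
finger_gap: 33.3
```

Request:
{"method": "send_rows", "body": {"offset": [[0.1, 0, 0], [0, 0, 0]], "dr": [[0, 0, 0], [0, 0, 0]], "grip": [20, 20]}}

```text
time: 11.1
tool_pos: [589.0, 192.3, 161.3]
tcp_rot: [8.3, 89.9, 11.5]
ft_force: [-3.1, -0.5, 7.9]
finger_gap: 32.6
```

Request:
{"method": "send_rows", "body": {"offset": [[0, 0, 0], [0, 0, 0], [0, 0, 0], [0, 0, 0], [0, 0, 0]], "dr": [[0, 0, 0], [0, 0, 0], [0, 0, 0], [0, 0, 0], [0, 0, 0]], "grip": [50, 65, 80, 100, 100]}}

```text
time: 11.72
tool_pos: [588.8, 192.3, 160.1]
tcp_rot: [0.3, 90.0, 3.5]
ft_force: [-0.1, -0.4, -0.4]
finger_gap: 85.0
```

```bash
python3 - <<'E'
from h import *
s=snapshot("wrist");w=s["pixels"][:,:,::-1]
q=snapshot("side");crop(q,205,100,325,200,4,"s2.png");a=cv2.imread("pics/s2.png")
cv2.imwrite("pics/c7.png",np.hstack([w[:,160:480],a[:400]]))
E
python3 g.py 588 192 160.5 93.2
```

```text
t 11.825 tcp [588.76 192.27 160.04] ayaw 93.19570377798739 gap 85.6946211765018 F [0.21 0.51 0.73] q [ 13.34  12.81  86.8   -0.    80.38 -79.85]
offset cm (tool now) [-0.05 -0.02 -0.08] after turn [-0.05 -0.02 -0.08] dr [-0.    0.01  0.  ]
```

View pics/c7.png

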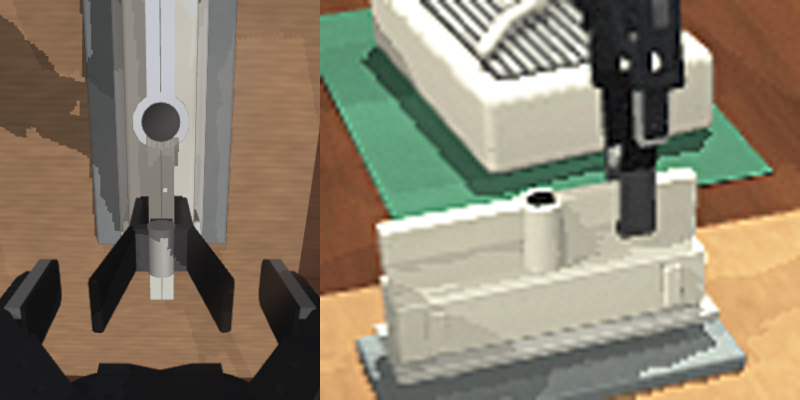

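Request:
{"method": "send_rows", "body": {"offset": [[-2, 0, 0], [-4, 0, 0], [-3, 0, 0], [0, 0, 0]], "dr": [[0, 0, 0], [0, 0, 0], [0, 0, 0], [0, 0, 0]], "grip": [100, 100, 100, 100]}}

```text
time: 12.32
tool_pos: [590.8, 192.8, 255.6]
tcp_rot: [10.0, 89.5, 13.2]
ft_force: [0.1, 0.1, -0.4]
finger_gap: 85.4
```

```bash
python3 - <<'E'
from h import *
s=snapshot("wrist");w=s["pixels"][:,:,::-1]
q=snapshot("side");crop(q,205,100,325,200,4,"s2.png");a=cv2.imread("pics/s2.png")
cv2.imwrite("pics/c8.png",np.hstack([w[:,160:480],a[:400]]))
E
python3 g.py 482 -185 240 97.9
```

```text
t 12.425 tcp [589.05 192.34 251.09] ayaw 93.1953977708613 gap 85.88175048342768 F [-0.04 -0.2  -0.04] q [ 13.34   9.98  80.44   0.    89.48 -79.85]
offset cm (tool now) [  1.08 -37.08 -12.79] after turn [  1.11 -35.9  -15.79] dr [-4.7   0.1  -0.01]
```

View pics/c8.png

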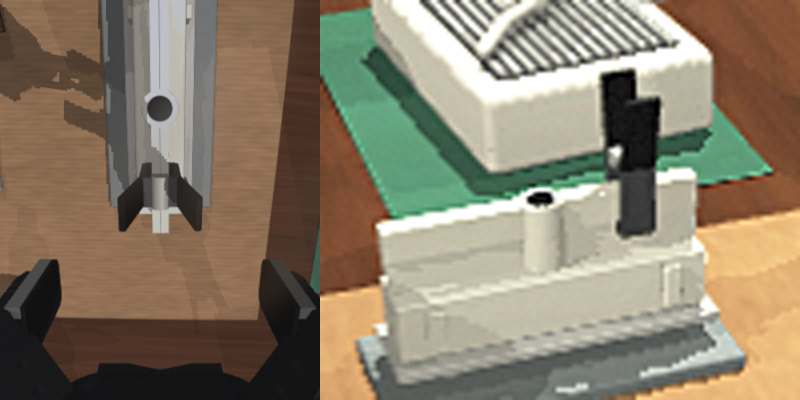

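Request:
{"method": "send_rows", "body": {"offset": [[0, 0, 0], [0, -4.5, -2], [0, -5.2, -2.3], [0, -5.2, -2.3], [0, -5.2, -2.3]], "dr": [[-4.7, 0, 0], [0, 0, 0], [0, 0, 0], [0, 0, 0], [0, 0, 0]], "grip": [100, 100, 100, 100, 100]}}

```text
time: 13.05
tool_pos: [526.7, -20.5, 248.6]
tcp_rot: [167.7, 89.9, 175.6]
ft_force: [1.4, -0.9, 0.0]
finger_gap: 85.4
```

Request:
{"method": "send_rows", "body": {"offset": [[0, -5.2, -2.3], [0, -5.2, -2.3], [0, -4, -1.7], [0, -1.4, -0.6], [1.0, 0, 0]], "dr": [[0, 0, 0], [0, 0, 0], [0, 0, 0], [0, 0, 0], [0, 0, 0]], "grip": [100, 100, 100, 100, 100]}}

```text
time: 13.68
tool_pos: [481.5, -185.5, 239.7]
tcp_rot: [16.8, 90.0, 24.6]
ft_force: [0.6, -0.4, 0.3]
finger_gap: 85.3
```

```bash
python3 - <<'E'
from h import *
s=snapshot("wrist");s=snapshot("wrist");p=proj(s,[[482,-185,150]]);print(p)
crop(s,220,50,420,250,3,"w9.png",p)
E
python3 g.py 482 -185 115 97.9
```

```text
[[317.61414905 205.0403147 ]]
t 13.775 tcp [ 480.95 -183.55  237.73] ayaw 97.9287414191539 gap 85.71243854214364 F [-0.51  0.12  0.11] q [ -26.62   -5.78   97.98    0.03   88.   -124.55]
offset cm (tool now) [12.27 -0.19  0.11] after turn [12.27 -0.16  0.08] dr [ 0.03 -0.14 -0.14]
```

View pics/w9.png

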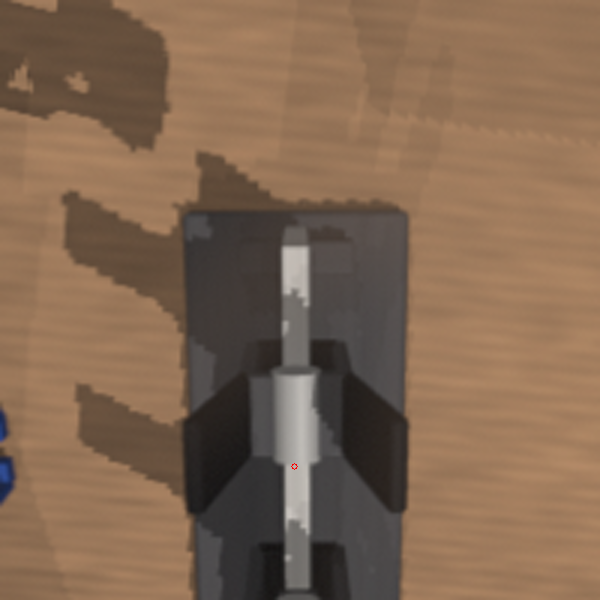

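Request:
{"method": "send_rows", "body": {"offset": [[0, -0.1, 0.05], [4, 0, 0], [4, 0, 0], [4.3, 0, 0], [0, 0, 0]], "dr": [[0, 0, 0], [0, 0, 0], [0, 0, 0], [0, 0, 0], [0, 0, 0]], "grip": [100, 100, 100, 100, 100]}}

```text
time: 14.4
tool_pos: [479.8, -183.7, 113.5]
tcp_rot: [144.5, 89.6, 152.5]
ft_force: [-0.4, -0.2, 1.1]
finger_gap: 85.3
```

```bash
python3 - <<'E'
from h import *
s=snapshot("wrist");s=snapshot("wrist");cv2.imwrite("pics/w10.png",s["pixels"][:,120:520,::-1])
E
python3 g.py 482 -185 115 97.9
```

```text
t 14.5 tcp [ 482.77 -185.54  118.17] ayaw 97.95530206547292 gap 85.16618065698992 F [ 1.26 -0.82 -0.41] q [ -26.71   -0.55  105.71    0.     74.81 -124.66]
offset cm (tool now) [ 0.32  0.06 -0.07] after turn [ 0.32  0.06 -0.07] dr [0.06 0.02 0.01]
```

View pics/w10.png

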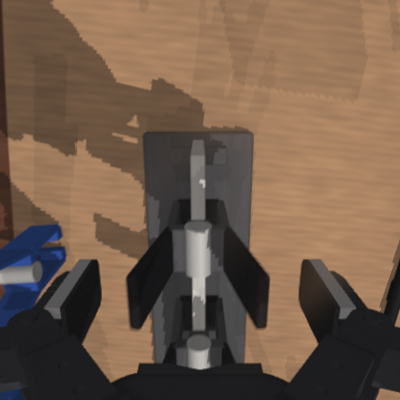

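Request:
{"method": "send_rows", "body": {"offset": [[0.2, 0, 0], [0, 0, 0], [0, 0, 0], [0, 0, 0], [0, 0, 0]], "dr": [[0, 0, 0], [0, 0, 0], [0, 0, 0], [0, 0, 0], [0, 0, 0]], "grip": [70, 55, 45, 30, 20], "force": 45}}

```text
time: 15.12
tool_pos: [485.7, -187.9, 119.8]
tcp_rot: [-35.4, 89.4, -27.5]
ft_force: [1.8, -1.6, 15.4]
finger_gap: 33.0
```

Request:
{"method": "send_rows", "body": {"offset": [[0, 0, 0], [0, 0, 0], [-0.3, 0, 0], [-0.7, 0, 0], [0, 0, 0]], "dr": [[0, 0, 0], [0, 0, 0], [0, 0, 0], [0, 0, 0], [0, 0, 0]], "grip": [20, 20, 20, 20, 20]}}

```text
time: 15.75
tool_pos: [482.2, -186.0, 125.5]
tcp_rot: [-22.3, 90.0, -14.4]
ft_force: [0.6, 0.8, -0.7]
finger_gap: 32.8
```

Request:
{"method": "send_rows", "body": {"offset": [[-3, 0, 0], [-4, 0, 0], [-4, 0, 0], [-1.8, 0, 0], [0, 0, 0]], "dr": [[0, 0, 0], [0, 0, 0], [0, 0, 0], [0, 0, 0], [0, 0, 0]], "grip": [20, 20, 20, 20, 20]}}

```text
time: 16.38
tool_pos: [482.7, -186.2, 253.6]
tcp_rot: [-33.6, 89.9, -25.7]
ft_force: [-0.4, 0.7, -1.6]
finger_gap: 32.9
```

```bash
python3 - <<'E'
from h import *
s=snapshot("wrist");s=snapshot("wrist");w=s["pixels"][:,:,::-1]
q=snapshot("side");crop(q,200,60,400,260,2,"s2.png");a=cv2.imread("pics/s2.png")
cv2.imwrite("pics/c11.png",np.hstack([w[:,120:520],a[:400]]))
E
python3 g.py 468 185.5 255 93.2
```

```text
t 16.525 tcp [ 481.24 -185.51  250.61] ayaw 97.89379644641981 gap 32.86964942224296 F [ 0.21  0.59 -1.49] q [ -26.78   -5.9    96.75   -0.     89.35 -124.67]
offset cm (tool now) [-0.38 36.93  3.78] after turn [-0.44 37.12  0.75] dr [ 4.69 -0.17 -0.11]
```

View pics/c11.png

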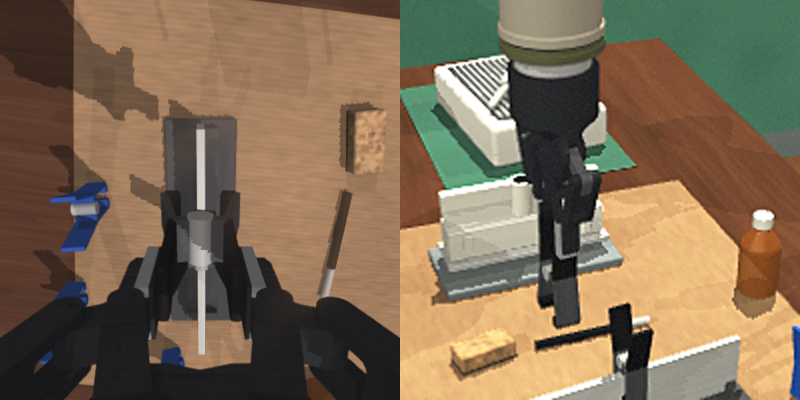

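Request:
{"method": "send_rows", "body": {"offset": [[-0.3, 0, 0], [0, 4.2, 0.1], [0, 5.6, 0.1], [0, 5.6, 0.1], [0, 5.6, 0.1]], "dr": [[4.7, 0, 0], [0, 0, 0], [0, 0, 0], [0, 0, 0], [0, 0, 0]], "grip": [20, 20, 20, 20, 20]}}

```text
time: 17.15
tool_pos: [473.3, 25.5, 253.9]
tcp_rot: [173.6, 89.8, 176.8]
ft_force: [-0.1, 0.3, -1.7]
finger_gap: 32.9
```

Request:
{"method": "send_rows", "body": {"offset": [[0, 5.6, 0.1], [0, 5.2, 0.1], [0, 3.8, 0.1], [0, 1.5, 0.05], [0, 0, 0]], "dr": [[0, 0, 0], [0, 0, 0], [0, 0, 0], [0, 0, 0], [0, 0, 0]], "grip": [20, 20, 20, 20, 20]}}

```text
time: 17.77
tool_pos: [468.4, 185.0, 254.6]
tcp_rot: [-160.3, 89.9, -157.0]
ft_force: [0.4, -0.3, -1.1]
finger_gap: 32.9
```

```bash
python3 - <<'E'
from h import *
s=snapshot("wrist");s=snapshot("wrist");w=s["pixels"][:,:,::-1]
q=snapshot("side");crop(q,180,20,380,220,2,"s2.png");a=cv2.imread("pics/s2.png")
cv2.imwrite("pics/c12.png",np.hstack([w[:,120:520],a[:400]]))
E
python3 g.py 468 185.5 205 93.2
```

```text
t 17.925 tcp [469.02 183.62 255.5 ] ayaw 93.12769415488373 gap 32.99806609650182 F [-0.4  -0.52 -1.25] q [ 15.57  -8.07  98.24  -0.03  89.88 -77.56]
offset cm (tool now) [ 5.05  0.2  -0.09] after turn [ 5.05  0.19 -0.09] dr [-0.07 -0.04  0.04]
```

View pics/c12.png

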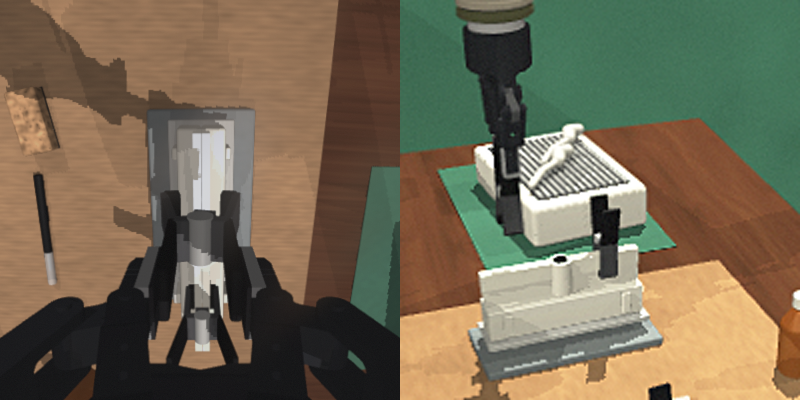

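Request:
{"method": "send_rows", "body": {"offset": [[2, 0.1, 0], [2, 0, 0], [0.9, 0, 0], [0, 0, 0]], "dr": [[0, 0, 0], [0, 0, 0], [0, 0, 0], [0, 0, 0]], "grip": [20, 20, 20, 20]}}

```text
time: 18.42
tool_pos: [468.1, 185.5, 205.5]
tcp_rot: [-166.5, 89.9, -163.4]
ft_force: [0.6, -0.3, -0.4]
finger_gap: 32.7
```

Request:
{"method": "send_rows", "body": {"offset": [[0.4, 0, 0], [0.4, 0, 0], [0.4, 0, 0], [0, 0, 0]], "dr": [[0, 0, 0], [0, 0, 0], [0, 0, 0], [0, 0, 0]], "grip": [20, 20, 20, 20]}}

```text
time: 18.92
tool_pos: [468.7, 185.8, 194.6]
tcp_rot: [-167.7, 90.0, -164.5]
ft_force: [-1.0, 0.2, -0.9]
finger_gap: 33.0
```

```bash
python3 - <<'E'
from h import *
s=snapshot("wrist");w=s["pixels"][:,:,::-1]
q=snapshot("side");crop(q,205,100,325,200,4,"s2.png");a=cv2.imread("pics/s2.png")
cv2.imwrite("pics/c13.png",np.hstack([w[:,160:480],a[:400]]))
E
python3 g.py 468 185.5 163 93.2
```

```text
t 19.025 tcp [468.93 185.89 195.06] ayaw 93.1966049727689 gap 33.191393810929334 F [-0.18  0.08 -0.72] q [ 15.8   -6.34 102.97   0.    83.37 -77.4 ]
offset cm (tool now) [ 3.21 -0.03 -0.1 ] after turn [ 3.21 -0.03 -0.1 ] dr [-0.  0. -0.]
```

View pics/c13.png

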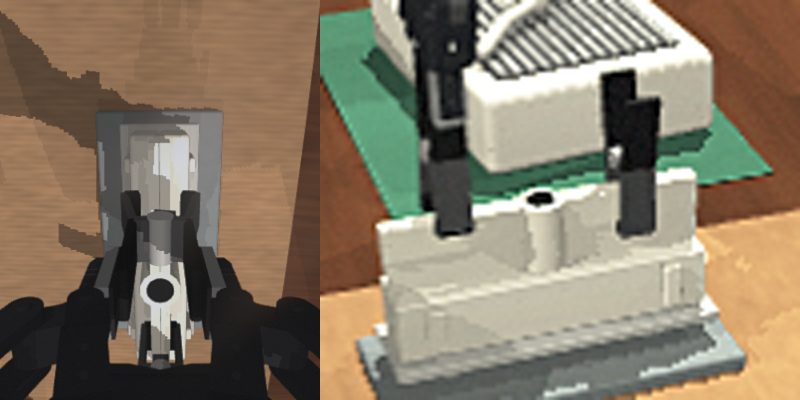

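Jaws straddle the rim; continuing down gently.

Request:
{"method": "send_rows", "body": {"offset": [[0.4, 0, 0], [0.4, 0, 0], [0.4, 0, 0], [0.4, 0, 0], [0.4, 0, 0]], "dr": [[0, 0, 0], [0, 0, 0], [0, 0, 0], [0, 0, 0], [0, 0, 0]], "grip": [20, 20, 20, 20, 20]}}

```text
time: 19.65
tool_pos: [468.9, 185.9, 174.7]
tcp_rot: [-168.3, 90.0, -165.1]
ft_force: [-0.1, 0.1, -1.2]
finger_gap: 32.9
```

Request:
{"method": "send_rows", "body": {"offset": [[0.2, 0, 0], [0.2, 0, 0], [0.1, 0, 0], [0, 0, 0]], "dr": [[0, 0, 0], [0, 0, 0], [0, 0, 0], [0, 0, 0]], "grip": [20, 20, 20, 20]}}

```text
time: 20.15
tool_pos: [468.9, 185.9, 170.0]
tcp_rot: [-168.5, 90.0, -165.3]
ft_force: [0.4, 0.9, -0.6]
finger_gap: 32.8
```

Request:
{"method": "send_rows", "body": {"offset": [[0.1, 0, 0], [0.1, 0, 0], [0.1, 0, 0], [0, 0, 0]], "dr": [[0, 0, 0], [0, 0, 0], [0, 0, 0], [0, 0, 0]], "grip": [20, 20, 20, 20]}}

```text
time: 20.65
tool_pos: [468.8, 185.8, 166.9]
tcp_rot: [-165.4, 90.0, -162.2]
ft_force: [0.6, -0.6, -1.0]
finger_gap: 32.7
```

Request:
{"method": "send_rows", "body": {"offset": [[0.1, 0, 0], [0.1, 0, 0], [0, 0, 0]], "dr": [[0, 0, 0], [0, 0, 0], [0, 0, 0]], "grip": [20, 20, 20]}}

```text
time: 21.02
tool_pos: [468.8, 185.9, 164.9]
tcp_rot: [-159.2, 90.0, -156.0]
ft_force: [0.2, -0.0, -0.6]
finger_gap: 32.6
```

Request:
{"method": "send_rows", "body": {"offset": [[0.1, 0, 0], [0.05, 0, 0], [0, 0, 0]], "dr": [[0, 0, 0], [0, 0, 0], [0, 0, 0]], "grip": [20, 20, 20]}}

```text
time: 21.4
tool_pos: [468.9, 185.9, 163.5]
tcp_rot: [6.2, 90.0, 9.4]
ft_force: [0.1, 0.4, -1.2]
finger_gap: 32.9
```

Request:
{"method": "send_rows", "body": {"offset": [[0.1, 0, 0], [0, 0, 0]], "dr": [[0, 0, 0], [0, 0, 0]], "grip": [20, 20]}}

```text
time: 21.65
tool_pos: [469.1, 185.9, 163.2]
tcp_rot: [8.8, 90.0, 12.0]
ft_force: [-3.1, -0.8, 4.3]
finger_gap: 32.7
```

Request:
{"method": "send_rows", "body": {"offset": [[0.05, 0, 0], [0, 0, 0]], "dr": [[0, 0, 0], [0, 0, 0]], "grip": [20, 20]}}

```text
time: 21.9
tool_pos: [469.1, 186.0, 163.1]
tcp_rot: [13.5, 90.0, 16.7]
ft_force: [-3.8, -1.5, 7.9]
finger_gap: 33.0
```

Request:
{"method": "send_rows", "body": {"offset": [[0, 0, 0], [0, 0, 0], [0, 0, 0], [0, 0, 0], [0, 0, 0]], "dr": [[0, 0, 0], [0, 0, 0], [0, 0, 0], [0, 0, 0], [0, 0, 0]], "grip": [50, 65, 80, 100, 100]}}

```text
time: 22.52
tool_pos: [469.0, 185.9, 162.1]
tcp_rot: [8.2, 90.0, 11.4]
ft_force: [0.6, -0.1, -0.6]
finger_gap: 85.6
```

Request:
{"method": "send_rows", "body": {"offset": [[-2, 0, 0], [-4, 0, 0], [-4, 0, 0], [-3, 0, 0], [0, 0, 0]], "dr": [[0, 0, 0], [0, 0, 0], [0, 0, 0], [0, 0, 0], [0, 0, 0]], "grip": [100, 100, 100, 100, 100]}}

```text
time: 23.15
tool_pos: [470.4, 186.3, 295.4]
tcp_rot: [12.8, 89.7, 16.0]
ft_force: [-0.3, 0.7, -0.6]
finger_gap: 85.2
```

```bash
python3 - <<'E'
from h import *
s=snapshot("wrist");s=snapshot("wrist");w=s["pixels"][:,:,::-1]
q=snapshot("side");crop(q,205,100,325,200,4,"s2.png");a=cv2.imread("pics/s2.png")
cv2.imwrite("pics/c14.png",np.hstack([w[:,160:480],a[:400]]))
cv2.imwrite("pics/side14.png",q["pixels"][:,:,::-1])
np.save("s1.npy",q,allow_pickle=True)
E
python3 g.py 468 185.5 163 93.2
```

```text
t 23.3 tcp [468.49 185.77 290.81] ayaw 93.19670596573528 gap 85.09281580234172 F [-0.53 -0.77 -0.33] q [ 15.8   -8.45  94.93  -0.    93.6  -77.4 ]
offset cm (tool now) [12.78 -0.02 -0.03] after turn [12.78 -0.02 -0.05] dr [-0.   -0.09  0.02]
```

View pics/c14.png

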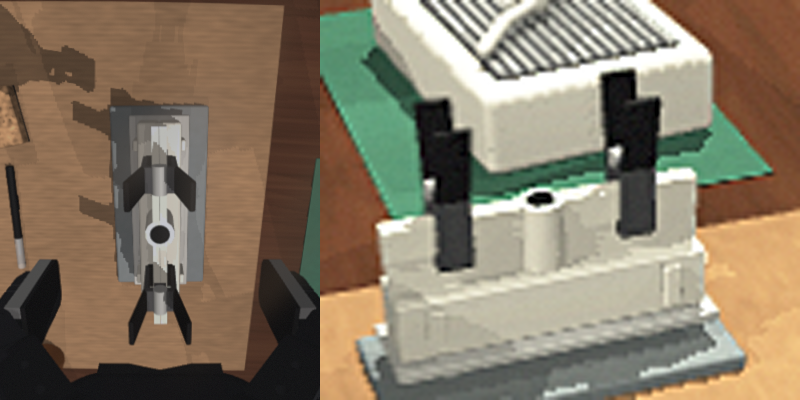

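View pics/side14.png

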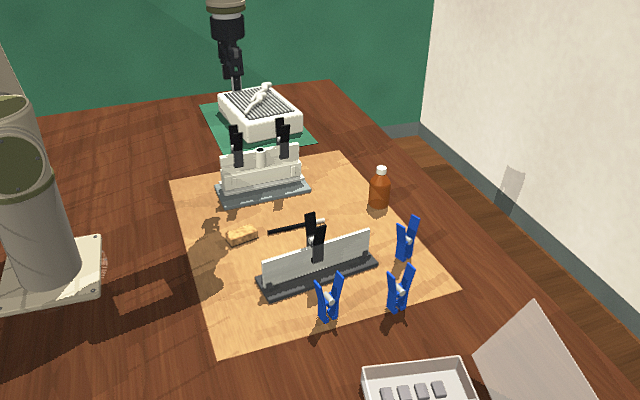

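```bash
python3 - <<'E'
from h import *
s=np.load("s1.npy",allow_pickle=True).item()
f=lambda L:[(205+(u-320)/4-.5,100+v/4-.5) for u,v in L]
for L in ([(416,102),(450,97),(434,136),(470,129)],[(602,74),(634,70),(624,104),(660,96)]):
    p=onz(s,f(L),190.5);print(p[:,:2].round(1).tolist(),"spread",(p[:2].mean(0)-p[2:].mean(0))[:2].round(1),"centre",p.mean(0)[:2].round(1))
# pad bottoms
for L in ([(440,271),(472,268)],[(622,236),(654,233)]): 
    for z in (82,85,88,91): print(z,onz(s,f(L),z)[:,:2].round(1).tolist())
E
```

```text
[[456.6, 214.5], [478.3, 214.9], [458.3, 163.0], [481.0, 165.5]] spread [-2.2 50.4] centre [468.5 189.5]
[[578.1, 218.1], [599.3, 217.7], [579.6, 170.1], [604.2, 174.4]] spread [-3.2 45.6] centre [590.3 195.1]
82 [[458.1, 188.9], [478.6, 186.2]]
85 [[457.3, 183.7], [477.7, 181.0]]
88 [[456.6, 178.5], [476.9, 175.8]]
91 [[455.8, 173.2], [476.0, 170.6]]
82 [[582.1, 196.9], [603.4, 194.2]]
85 [[580.8, 191.6], [602.0, 189.0]]
88 [[579.4, 186.4], [600.6, 183.7]]
91 [[578.1, 181.1], [599.1, 178.5]]
```

```bash
python3 - <<'E'
from h import *
s=snapshot("wrist");np.save("w1.npy",s,allow_pickle=True)
crop(s,270,140,370,350,3,"w15.png")
q=snapshot("side");crop(q,270,110,300,165,10,"s15.png");crop(q,223,115,253,170,10,"s15b.png")
cv2.imwrite("pics/s15.png",np.hstack([cv2.imread("pics/s15b.png"),cv2.imread("pics/s15.png")]))
E
```

```text
(no output)
```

View pics/w15.png

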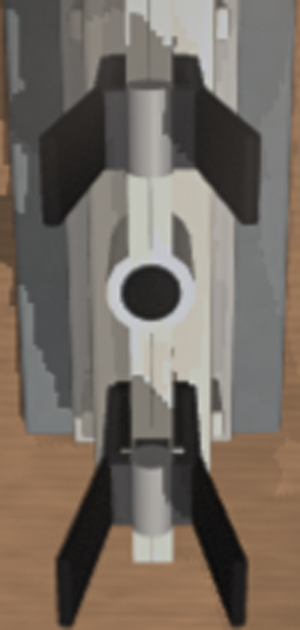

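View pics/s15.png

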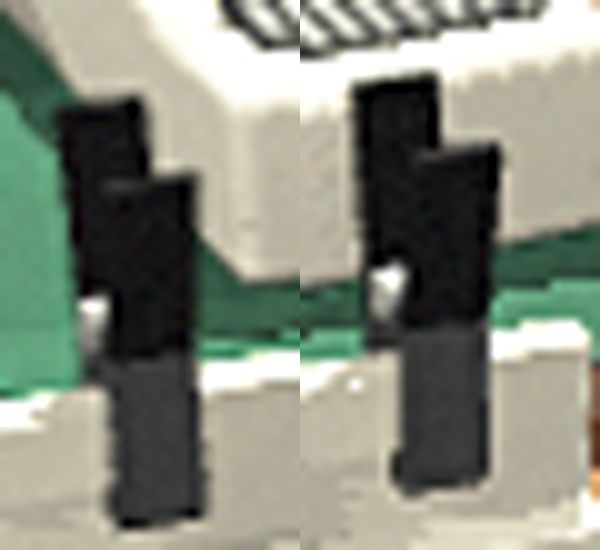

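```bash
python3 - <<'E'
from h import *
s=np.load("w1.npy",allow_pickle=True).item()
f=lambda L:[(270+u/3-.5,140+v/3-.5) for u,v in L]
for L in ([(41,136),(44,222),(260,136),(257,222)],[(57,558),(59,624),(246,556),(244,625)],[(151,293)]):
    for z in (190.5,123):
        p=onz(s,f(L),z);print(z,p[:,:2].round(1).tolist(),"c",p.mean(0)[:2].round(1), "span",np.linalg.norm(p[0]-p[len(p)//2]).round(1))
E
```

```text
190.5 [[459.3, 158.7], [481.7, 160.0], [456.4, 212.4], [478.7, 213.6]] c [469.  186.1] span 53.8
123 [[477.3, 152.1], [505.8, 153.8], [473.5, 220.7], [502.0, 222.2]] c [489.7 187.2] span 68.7
190.5 [[582.1, 165.9], [604.9, 167.0], [578.5, 219.1], [602.3, 220.6]] c [591.9 193.1] span 53.4
123 [[634.0, 161.3], [663.1, 162.8], [629.3, 229.3], [659.8, 231.1]] c [646.5 196.1] span 68.1
190.5 [[499.5, 187.9]] c [499.5 187.9] span 0.0
123 [[528.6, 189.5]] c [528.6 189.5] span 0.0
```

Request:
{"method": "send_rows", "body": {"offset": [[0, -4, 0], [0, -5.5, 0], [0, -5.5, 0], [0, -5.5, 0], [0, -5.5, 0]], "dr": [[0, 0, 0], [0, 0, 0], [0, 0, 0], [0, 0, 0], [0, 0, 0]], "grip": [100, 100, 100, 100, 100]}}

```text
time: 24.02
tool_pos: [482.8, -75.3, 290.8]
tcp_rot: [159.3, 89.9, 162.5]
ft_force: [0.9, 0.2, 1.1]
finger_gap: 85.3
```

Request:
{"method": "send_rows", "body": {"offset": [[0, -4, 0], [0, -3, 0], [0, -2, 0], [0, 0, 0], [0, 0, 0]], "dr": [[0, 0, 0], [0, 0, 0], [0, 0, 0], [0, 0, 0], [0, 0, 0]], "grip": [100, 100, 100, 100, 100]}}

```text
time: 24.65
tool_pos: [488.4, -162.8, 291.7]
tcp_rot: [122.5, 90.0, 125.7]
ft_force: [0.2, 0.8, 0.6]
finger_gap: 85.6
```

```bash
python3 - <<'E'
from h import *
s=snapshot("wrist");s=snapshot("wrist");np.save("w2.npy",s,allow_pickle=True)
p=proj(s,[[551.8,-176,150]])[0];print(p)
x,y=int(p[0]),int(p[1]);x0,y0=max(0,x-60),max(0,y-60);print(x0,y0);crop(s,x0,y0,x0+120,min(400,y0+120),5,"w16.png")
t=snapshot("top");np.save("t1.npy",t,allow_pickle=True);cv2.imwrite("pics/t16.png",t["pixels"][:,:,::-1])
E
python3 g.py 468 -185.5 290 93.2
```

```text
[300.73651561 250.50935606]
240 190
t 24.8 tcp [ 488.53 -162.6   292.04] ayaw 93.27486874575678 gap 85.39190384962619 F [-0.19  0.63 -0.45] q [ -24.12   -6.82   93.32    0.01   93.49 -117.4 ]
offset cm (tool now) [ 0.2  -2.17 -2.18] after turn [ 0.2  -2.17 -2.18] dr [ 0.07  0.01 -0.01]
```

View pics/w16.png

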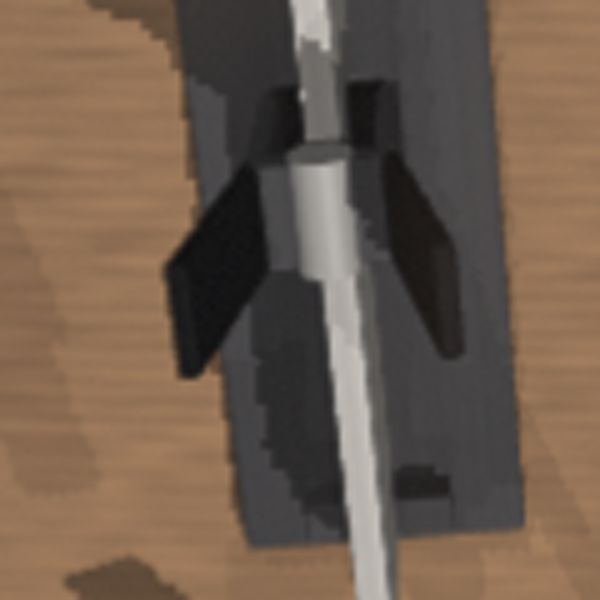

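View pics/t16.png

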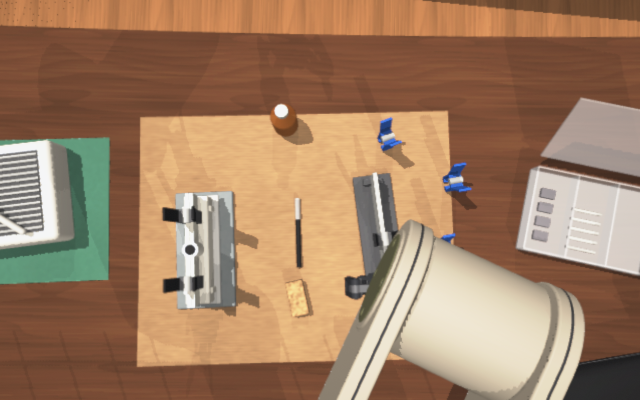

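```bash
python3 - <<'E'
from h import *
s=np.load("w2.npy",allow_pickle=True).item()
L=[(240+u/5-.5,190+v/5-.5) for u,v in [(166,266),(180,375),(457,244),(463,352)]]
p=onz(s,L,150);print(p.round(1),p.mean(0),np.linalg.norm(p[0]-p[2]),np.linalg.norm(p[1]-p[3]))
t0=np.load("t0.npy",allow_pickle=True).item()["pixels"].astype(int);t1=np.load("t1.npy",allow_pickle=True).item()["pixels"].astype(int)
d=abs(t0-t1).sum(2)
for n,(x0,y0,x1,y1) in dict(bottle=(265,95,305,140),knife=(290,190,306,270),block=(282,275,312,320)).items(): print(n,(d[y0:y1,x0:x1]>90).sum())
E
```

```text
[[ 545.5 -201.8  150. ]
 [ 567.4 -198.9  150. ]
 [ 538.1 -149.2  150. ]
 [ 559.7 -146.7  150. ]] [ 552.68464729 -174.13702759  150.        ] 53.07903379133737 52.76983927842447
bottle 15
knife 0
block 0
```

```bash
python3 - <<'E'
from bench import workorder
print(workorder.hand_in())
E
```

```text
the job is handed in; nothing more can be done
None
```

Both outer clamps from the strip are now on the mould's flange. One sits about 62 mm to one side of the boss and the other about 60 mm to the other. I pressed each down gently until I felt contact, with no more than about 8 N reading at the wrist. The job was handed in at about 25 s on the clock; no verdict was reported.

**Rim height:** The rim top measured about 123 mm in the camera images. Where the clamps touched down agreed with that to within about 1 mm.

**Jaws biting:** The placed clamps' handle tops measured 53.8 and 53.4 mm apart. The third clamp, still biting on the strip, measured 53 mm, so the jaws are gripping the thin flange and not the rim. An earlier rough reading from the side camera gave 50.4 and 45.6 mm. The second of those disagreed, so I re-measured with the wrist camera, where the two placed clamps agreed with each other and with the third.

**Third clamp and other objects:** The middle clamp sits at its starting position to within measurement error (about 2 mm). The knife and sanding block show no change in the top view, and the bottle only a few changed pixels. The gripper was open and clear of everything at hand-in.

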